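Snap the valve cap home with the seating tool

TASK

One of the two brass valves on the bench still has its blue cap standing proud, with the white skirt showing. Pick up the black-handled seating tool, press it upright and centred onto that cap until the cap clicks fully home, then stand the tool back upright on its yellow pad and let go. Only the tool may touch the cap, and leave the finished valve alone.

Things in the scene. Friction and masses are not known exactly. Their poses are not given: they have to be found in the camera images.
- seating_tool: Loose hand tool, 112 mm tall, about 0.25 kg, standing on the yellow pad: flat white round foot (diameter 48, 14 high), steel stem (diameter 18), round black handle (diameter 30) from 36 to 112 mm above the underside, red band at its lower end. Origin: centre of the foot's underside; z up along the handle. Grip the handle from above, about 80 mm above the underside.
- proud_cap: Unseated blue cap (diameter 48, head 8 thick, flat top) on a fixed brass valve in a white 100 x 80 base. Origin: centre of the flat top; z up. It stands 10 mm proud (white skirt, diameter 56, shows), its top 98 mm above the bench; home its top is at 88, no white skirt. Moves straight down: 5.5 N to start; let go under 4.5 mm it springs back, past 5.5 it jumps home and stays; hard stop at 10.
- tool_pad: Fixed yellow square pad on the bench, 100 x 100, 4 thick, on which the seating tool stands. Origin: centre of its underside, at bench height.
- finished_valve: The other, identical fixed brass valve, whose blue cap is already home (no white skirt showing, cap top 88 mm above the bench). Origin: centre of the underside of its white base (100 x 80); z up, x along its brass side ports, which end 60 mm either side. To be left alone.
Things that resemble listed ones, but are neither listed nor needed, are in the scene too. Several things have the shape of the tool_pad; the one meant has the colours described above. Leave any green or pink look-alike of the seating_tool alone.

How it is judged:
By the outcome, as a careful person would: the job done as asked, in the order asked, and still so for the second after the job is handed in, with the robot touching nothing.
It also fails if it takes over 51 s, if anything falls off the work surface, if the arm or the gripper's body presses on something with over 40 N, if the wrist force passes 120 N, or if a joint passes its speed limit or range.

ROBOT

A 6-joint arm with a two-finger parallel gripper is mounted at the origin on the work surface. World frame = base frame: x ahead of the robot, y to its left, z up, the work surface at z = 0. Lengths are in mm, angles in rad, forces in N, time in s.
With the tool pointing down it reaches from about 275 to 825 mm from the base axis. Payload 4.9 kg.
Tool frame: the origin (TCP) lies at the very end of the fingers, on their centre line; the grasp point (between the pads) lies 19 mm behind it; z points along the fingers, y is the direction in which the jaws open and shut (so a half turn about z gives the same grasp; the last joint's range is limited). The gripper opens to 85 mm and grips with 20 to 120 N. Pads are 22 mm wide; open, the fingers measure 114 mm over their backs; the gripper's body (76 mm by 85 mm) begins 54 mm behind the grasp point. The pads swing forward as they close: fully open they stand 13 mm farther back than shut.
Start: joints at [0.989, 0.326, -0.193, 1.052, 0, 1.437], TCP at [238.138, 495.791, 231.281] pointing down, gripper open.
Joint ranges: [-2.65, 2.65], [-0.97, 1.79], [-1.3, 1.35], [-1.93, 2.1], [-1.47, 1.37], [-3.14, 3.14]. Speed limits (rad/s): [2.57, 2.57, 3.14, 3.14, 3.14, 3.14].

INTERFACE

Orientations are given as [roll, pitch, yaw] about the fixed x, y, z axes, in that order (R = Rz(yaw) Ry(pitch) Rx(roll)).
In Python, from bench import bot, solve_ik, imaging gives the robot as it stands. Calls block until the motion is done:
- bot.move_ptp(position, orientation): joint-space move of the TCP to a pose.
- bot.movel(position, rot=None, max_speed=150, threshold=None): straight line of the TCP; rot=None keeps the orientation; max_speed is the mean speed in mm/s. With threshold (N) it stops when the force on the tool has changed by that much, and returns True; else False.
- bot.move_j(angles): joint-space move.
- bot.grip(opening, effort=None): opening from 0.0 (shut) to 1.0 (fully open); effort is the grip in N (None keeps the last); returns when the fingers have stopped.
- bot.dwell(seconds).
- solve_ik(position, orientation): joint angles nearest the present ones, or None.
- bot.get_state(): the state.
- imaging.capture(name): name is "side" or "top" or "wrist"; returns the picture (400x640x3 uint8, blue, green, red); there is no depth.
- imaging.camera_model(name): a dict with "K" (3x3 intrinsics, pixels), "position" and "rotation" of the camera in the world. Camera axes: x right, y up, looking along -z (the intrinsics and any distortion apply to the point x, -y, -z); pixel columns grow to the right and rows downward; lengths in mm; the calibration is good to about 2 mm. The wrist camera is an equidistant fisheye: a pixel r from the principal point sees the ray r / f radians off the axis. A picture is of the moment at which its call begins: read the wrist's pose just before it. camera_model takes no time and is no camera call; for the wrist camera it gives the pose at the moment of the call.
A pose or a line that the arm cannot do raises bot.IKError and nothing moves.
- bot.sign_off(): hands the job in, once; it reports no verdict.
The state is a dict: "t": time; "qpos": joint angles; "joint_velocities": joint speeds; "effort": joint torques, N m; "tcp_pos": TCP position; "orientation": TCP orientation; "contact_force": force on the tool from outside, world axes, zero at the start; "wrist_torque": the same for the moment, N m; "opening": opening from 0.0 (shut) to 1.0 (fully open).
Only numpy, scipy, OpenCV 4.12 (cv2) and the standard library are available. Lean on these libraries where they do the work, as an engineer would, in place of code of your own. Each camera call takes 0.05 s, during which the arm holds its last target.

## Working session

There is one attempt and no reset: what is moved stays moved. The work goes in short steps, each a Python script; the robot and the scene stay as the last script left them, time stands still between calls to the robot, and variables do not carry over. Pictures are saved under pics/ and viewed, and the job is handed in when it is done.

```bash
ls; mkdir -p pics; python3 - <<'E'
from bench import bot, solve_ik, imaging
import cv2
for n in ("side","top","wrist"):
    m=imaging.camera_model(n); print(n,m)
    cv2.imwrite(f"pics/{n}0.png",imaging.capture(n))
print(bot.get_state())
E
```

```text
pics
side {'K': array([[463.77664589,   0.        , 310.2672079 ],
       [  0.        , 463.77664589, 196.08912671],
       [  0.        ,   0.        ,   1.        ]]), 'position': array([  296.81751482, -1294.64045747,   925.42194924]), 'rotation': array([ 0.94846982, -0.01440371, -0.13224195])}
top {'K': array([[518.71344272,   0.        , 313.98190297],
       [  0.        , 518.71344272, 203.00580165],
       [  0.        ,   0.        ,   1.        ]]), 'position': array([ 198.62994275, -167.44161452, 1766.52125829]), 'rotation': array([ 1.67402811e-01, -8.51511342e-05, -1.59821012e+00])}
wrist {'K': array([[309.70691629,   0.        , 321.35183025],
       [  0.        , 309.70691629, 193.077115  ],
       [  0.        ,   0.        ,   1.        ]]), 'position': array([168.87836668, 527.58126786, 372.71589372]), 'rotation': array([-0.3015363 ,  0.00188332,  1.1224331 ])}
{'t': 0.15, 'qpos': array([ 9.88778023e-01,  3.26792033e-01, -1.93346025e-01,  1.05200179e+00,
       -3.93249937e-05,  1.43663333e+00]), 'joint_velocities': array([-0.00123847, -0.00245838,  0.00253757,  0.0007401 , -0.00067823,
       -0.00020609]), 'effort': array([ 6.56205721e-04, -4.43704212e+01,  2.62664294e+01,  1.04582412e-02,
       -1.14944814e-04,  2.57877730e-06]), 'tcp_pos': array([237.90581763, 495.39451926, 230.67479348]), 'orientation': array([-3.14025595e+00, -1.40738641e-04,  2.69373728e+00]), 'contact_force': array([ 0.05763266, -0.19392412, -0.52563525]), 'wrist_torque': array([ 0.05955926, -0.03722857,  0.02474285]), 'opening': 1.0025055614420153}
```

View pics/top0.png

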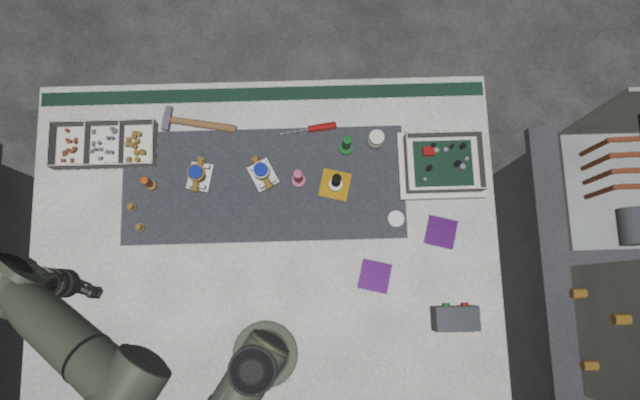

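View pics/side0.png

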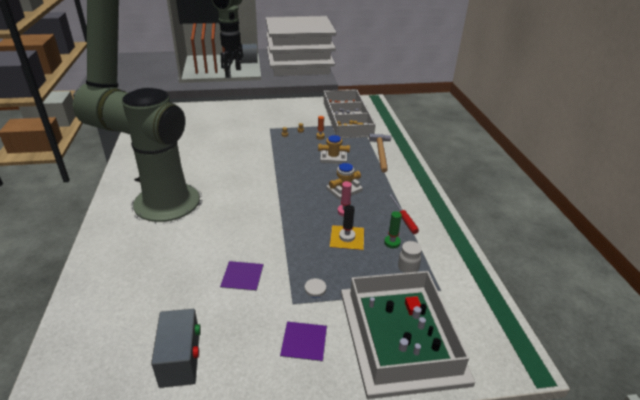

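View pics/wrist0.png

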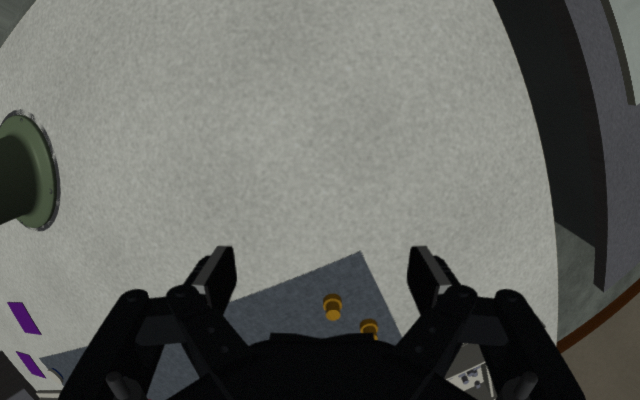

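The top view shows the black-handled tool on the yellow pad at about (335,184). There are two blue-capped valves, at (196,175) and (262,172). The green (346,145) and pink (298,178) look-alikes are to be left alone. I'll enlarge this area and write the ray helpers.

```bash
cat > h.py <<'E'
import numpy as np, cv2
from scipy.spatial.transform import Rotation as Ro
from bench import bot, solve_ik, imaging
def ray(m,px,fish=False):
    K=m["K"]; x=(px[0]-K[0,2])/K[0,0]; y=(px[1]-K[1,2])/K[1,1]
    if fish:
        r=np.hypot(x,y); s=np.sin(r)/r if r>1e-9 else 1.
        d=np.array([x*s,-y*s,-np.cos(r)])
    else: d=np.array([x,-y,-1.]);
    return np.array(m["position"]), Ro.from_euler("xyz",m["rotation"]).apply(d/np.linalg.norm(d))
def plane(m,px,z,fish=False):
    o,d=ray(m,px,fish); return o+d*(z-o[2])/d[2]
def proj(m,p,fish=False):
    v=Ro.from_euler("xyz",m["rotation"]).inv().apply(np.array(p)-m["position"]); v=np.array([v[0],-v[1],-v[2]])
    K=m["K"]
    if fish:
        th=np.arctan2(np.hypot(v[0],v[1]),v[2]); u=v[:2]/np.hypot(v[0],v[1])*th
    else: u=v[:2]/v[2]
    return u*K[0,0]+K[:2,2]
def tri(o1,d1,o2,d2):
    A=np.stack([d1,-d2],1); s=np.linalg.lstsq(A,o2-o1,rcond=None)[0]
    a=o1+d1*s[0]; b=o2+d2*s[1]; return (a+b)/2,np.linalg.norm(a-b)
def blobs(im,lo,hi,mina=8):
    hsv=cv2.cvtColor(im,cv2.COLOR_BGR2HSV); mk=cv2.inRange(hsv,np.array(lo),np.array(hi))
    n,l,s,c=cv2.connectedComponentsWithStats(mk)
    return [(c[i].round(2),s[i]) for i in range(1,n) if s[i,4]>=mina],mk
E
python3 - <<'E'
import cv2,numpy as np
from h import *
t=cv2.imread("pics/top0.png"); s=cv2.imread("pics/side0.png")
a=cv2.resize(t[130:220,170:370],None,fx=4,fy=4,interpolation=cv2.INTER_CUBIC)
b=cv2.resize(s[120:260,300:420],(480,560),interpolation=cv2.INTER_CUBIC)
cv2.imwrite("pics/tc.png",a); cv2.imwrite("pics/sc.png",b)
M={n:imaging.camera_model(n) for n in("top","side")}
for n,im in(("top",t),("side",s)):
    for nm,lo,hi,in(("blue",(105,120,60),(125,255,255)),("yel",(15,150,120),(28,255,255)),("black",(0,0,0),(180,255,25))):
        bl,_=blobs(im,lo,hi,15)
        for c,st in bl:
            if nm!="black" or (300<c[0]<360 and 160<c[1]<260): print(n,nm,c,st,[plane(M[n],c,z).round(1)[:2] for z in (4,88,98)])
E
```

```text
top blue [260.24 169.05] [254 163  13  13 132] [array([621.4,   8.2]), array([ 6.013e+02, -2.000e-01]), array([598.9,  -1.2])]
top blue [194.86 171.48] [189 166  13  12 132] [array([619. , 235.8]), array([599. , 216.6]), array([596.6, 214.3])]
side blue [334.   138.09] [329 135  11   7  65] [array([631.1, 373.7]), array([600.6, 221.6]), array([597. , 203.5])]
side blue [345.39 166.52] [339 163  14   8  90] [array([635.3, 150.6]), array([604.4,  18.9]), array([600.8,   3.2])]
side yel [323.05 146.35] [319 145   9   3  20] [array([575.4, 310.4]), array([550. , 164.1]), array([547. , 146.6])]
side yel [343.81 147.29] [340 146   9   3  21] [array([657., 294.]), array([624.2, 149.2]), array([620.2, 131.9])]
side yel [356.24 173.35] [354 172   6   4  17] [array([665.8,  99.8]), array([632.2, -27.3]), array([628.2, -42.4])]
side yel [336.15 181.22] [332 179   9   5  27] [array([583.3,  56.9]), array([557.2, -66.3]), array([554.1, -81. ])]
side yel [347.02 238.57] [330 226  34  24 503] [array([ 560.9, -254.3]), array([ 536.8, -349.2]), array([ 533.9, -360.5])]
side black [347.97 218.61] [344 209   9  19 116] [array([ 582.9, -159.1]), array([ 556.8, -262.6]), array([ 553.7, -275. ])]
```

View pics/tc.png

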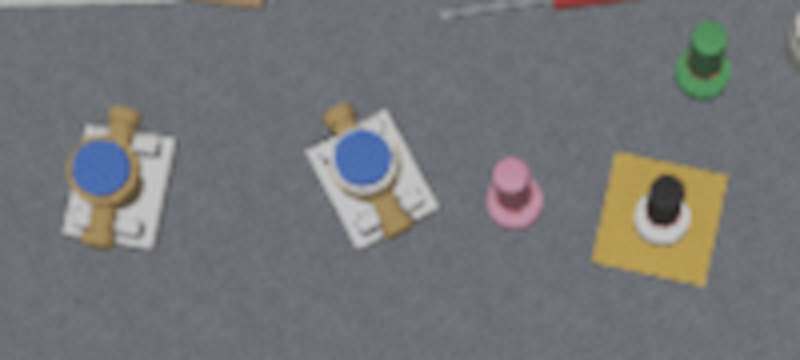

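View pics/sc.png

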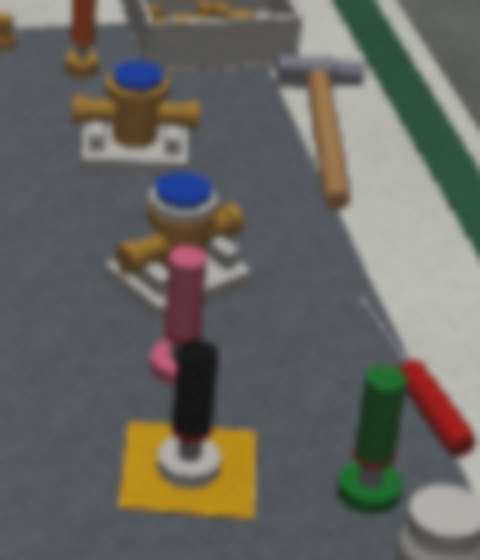

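The skirt-showing (proud) cap is the valve at (260,169) in the top view: its white ring shows in both crops. The one at (195,171) has no ring, so it is finished. The tool is the black one on the yellow pad, not the pink or green one. Next I'll measure the tool and pad, then take a wrist view from above.

```bash
python3 - <<'E'
from h import *
t=cv2.imread("pics/top0.png"); s=cv2.imread("pics/side0.png")
M={n:imaging.camera_model(n) for n in("top","side")}
# pad
for n,im,roi in(("top",t,(310,165,360,205)),("side",s,(322,215,372,255))):
    x0,y0,x1,y1=roi; c=im[y0:y1,x0:x1]
    hsv=cv2.cvtColor(c,cv2.COLOR_BGR2HSV)
    yel=cv2.inRange(hsv,np.array((15,100,80)),np.array((32,255,255)))
    cs=max(cv2.findContours(yel,cv2.RETR_EXTERNAL,cv2.CHAIN_APPROX_NONE)[0],key=cv2.contourArea)
    pts=np.array([plane(M[n],p[0]+[x0,y0],4)[:2] for p in cs],np.float32)
    print(n,"pad",cv2.minAreaRect(pts))
    wh=cv2.inRange(hsv,np.array((0,0,120)),np.array((180,70,255)))
    cc=[k for k in cv2.findContours(wh,cv2.RETR_EXTERNAL,cv2.CHAIN_APPROX_NONE)[0] if cv2.contourArea(k)>3]
    for k in cc:
        q=np.array([plane(M[n],p[0]+[x0,y0],18)[:2] for p in k],np.float32); print(" white",cv2.minEnclosingCircle(q),cv2.boundingRect(k))
    bk=cv2.inRange(hsv,np.array((0,0,0)),np.array((180,110,60)))
    for k in cv2.findContours(bk,cv2.RETR_EXTERNAL,cv2.CHAIN_APPROX_NONE)[0]:
        if cv2.contourArea(k)>10: print(" black",(np.array(cv2.boundingRect(k))+[x0,y0,0,0]))
for p in((555,-275,116),(555,-275,4),(555,-275,40)): print(p,proj(M["top"],p),proj(M["side"],p))
E
```

```text
top pad ((560.6478881835938, -248.6906280517578), (98.4255142211914, 98.76957702636719), 75.9533920288086)
 white ((488.52813720703125, -249.10716247558594), 18.796842575073242) (20, 34, 12, 6)
 white ((525.0612182617188, -313.8170471191406), 26.89604377746582) (38, 22, 12, 14)
 white ((559.580322265625, -249.94186401367188), 24.692678451538086) (18, 14, 15, 12)
 white ((576.1904296875, -174.55162048339844), 14.120333671569824) (0, 11, 7, 8)
 white ((611.7236938476562, -251.98947143554688), 10.7705717086792) (22, 1, 7, 5)
 white ((608.25537109375, -308.74273681640625), 16.39794158935547) (40, 0, 4, 10)
 black [332 174   8  12]
side pad ((561.627685546875, -245.09649658203125), (106.22319030761719, 100.56523895263672), 76.30302429199219)
 white ((561.2945556640625, -246.9580841064453), 23.4573917388916) (18, 14, 15, 10)
 black [343 215  11  14]
(555, -275, 116) [343.98905361 178.673807  ] [348.79871997 213.63277141]
(555, -275, 4) [342.14297542 185.55308476] [346.44577621 243.23292742]
(555, -275, 40) [342.71112471 183.43591725] [347.17755372 234.02712799]
```

The two views agree to about 3 mm: pad and tool at about (560,-248), and the pad measures 98–100 mm as it should. I'll look closely at both the tool and the cap with the wrist camera.

```bash
python3 - <<'E'
from h import *
m=imaging.camera_model("wrist"); s=bot.get_state()
print("axis ground",plane(m,m["K"][:2,2],0,True)-s["tcp_pos"], "tcp px",proj(m,s["tcp_pos"],True))
yaw=2.7
for tgt,nm in(((599,-1),"wv"),((560,-249),"wt")):
    # put target away from the gripper in the image: TCP shifted outward
    bot.move_ptp([tgt[0]+75,tgt[1]-32,300],[np.pi,0,yaw])
    bot.dwell(0.2)
    m=imaging.camera_model("wrist"); im=imaging.capture("wrist"); cv2.imwrite(f"pics/{nm}.png",im)
    np.save(f"pics/{nm}.npy",m,allow_pickle=True)
    s=bot.get_state(); print(nm,s["t"],s["tcp_pos"],s["orientation"],proj(m,(*tgt,98),True),m["position"])
E
```

```text
axis ground [  35.23583988  -18.59734743 -230.67479348] tcp px [323.48132583 252.00490565]
wv 2.8417 [673.96174835 -32.33002651 300.05564711] [ 3.14152228e+00 -5.11395836e-06  2.70092748e+00] [318.92673933  95.19970854] [604.62575196  -0.61612242 442.17752245]
wt 4.075 [ 635.62650222 -279.37026615  300.20511349] [3.14146892e+00 2.07975700e-04 2.70233399e+00] [317.86079495  94.95340574] [ 566.29266555 -247.69058543  442.31848701]
```

View pics/wv.png

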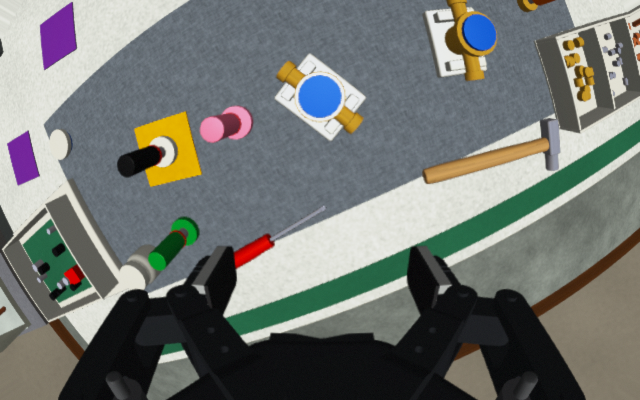

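View pics/wt.png

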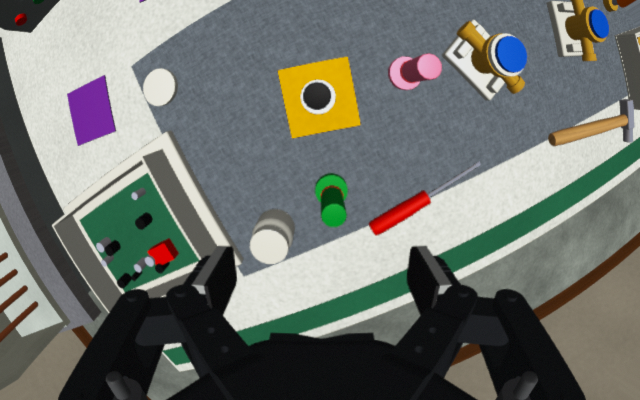

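The wrist views confirm the choices. The cap with a white ring is at (320,96), while the far valve's cap at (479,32) has none. The black tool is at (317,96), on the yellow pad. I'll measure both from these images.

```bash
python3 - <<'E'
from h import *
def meas(nm,roi,lo,hi,z,label):
    im=cv2.imread(f"pics/{nm}.png"); m=np.load(f"pics/{nm}.npy",allow_pickle=True).item()
    x0,y0,x1,y1=roi; hsv=cv2.cvtColor(im[y0:y1,x0:x1],cv2.COLOR_BGR2HSV)
    mk=cv2.inRange(hsv,np.array(lo),np.array(hi))
    k=max(cv2.findContours(mk,cv2.RETR_EXTERNAL,cv2.CHAIN_APPROX_NONE)[0],key=cv2.contourArea)
    p=np.array([plane(m,q[0]+[x0,y0],z,True)[:2] for q in k],np.float32)
    if len(p)>5: print(label,"ell",[np.round(v,1) for v in cv2.fitEllipse(p)],"rect",[np.round(v,1) for v in cv2.minAreaRect(p)])
meas("wv",(285,60,360,135),(100,100,50),(130,255,255),98,"cap z98")
meas("wv",(285,60,360,135),(100,100,50),(130,255,255),88,"cap z88")
meas("wv",(285,70,350,125),(0,0,150),(180,60,255),90,"skirt")
meas("wt",(270,50,365,145),(15,100,60),(35,255,255),4,"pad")
meas("wt",(290,70,345,125),(0,0,0),(180,255,60),116,"handle top")
meas("wt",(290,70,345,125),(0,0,120),(180,80,255),18,"foot")
meas("wt",(440,10,600,110),(100,100,50),(130,255,255),98,"cap2 from wt z98")
E
python3 - <<'E'
import cv2
a=cv2.imread("pics/wt.png")[55:140,265:370];b=cv2.imread("pics/wv.png")[50:145,265:375]
cv2.imwrite("pics/crop2.png",cv2.hconcat([cv2.resize(a,(390,316)),cv2.resize(b,(390,316))]))
E
```

```text
cap z98 ell [array([600. ,  -0.9]), array([45.4, 46.1]), np.float64(56.4)] rect [array([600.1,  -0.8]), array([45. , 46.8]), np.float64(64.6)]
cap z88 ell [array([599.9,  -1. ]), array([46.7, 47.5]), np.float64(56.4)] rect [array([599.9,  -0.8]), array([46.3, 48.1]), np.float64(64.6)]
skirt ell [array([600.1,  -2.8]), array([63.8, 72.2]), np.float64(157.5)] rect [array([599.7,  -3.8]), array([72.1, 61.7]), np.float64(64.4)]
pad ell [array([ 561.4, -249.1]), array([116.8, 117.1]), np.float64(13.9)] rect [array([ 561.3, -249. ]), array([100.8, 100.8]), np.float64(76.0)]
handle top ell [array([ 560.3, -250.4]), array([26.2, 26.3]), np.float64(32.5)] rect [array([ 560.2, -250.4]), array([26. , 26.4]), np.float64(64.6)]
foot ell [array([ 560.2, -250.5]), array([45.8, 46.1]), np.float64(59.5)] rect [array([ 560.2, -250.7]), array([46.3, 46.2]), np.float64(19.5)]
cap2 from wt z98 ell [array([599.9,  -2.9]), array([45.9, 49.7]), np.float64(172.2)] rect [array([599.5,  -2.6]), array([50.6, 45.3]), np.float64(73.5)]
```

View pics/crop2.png

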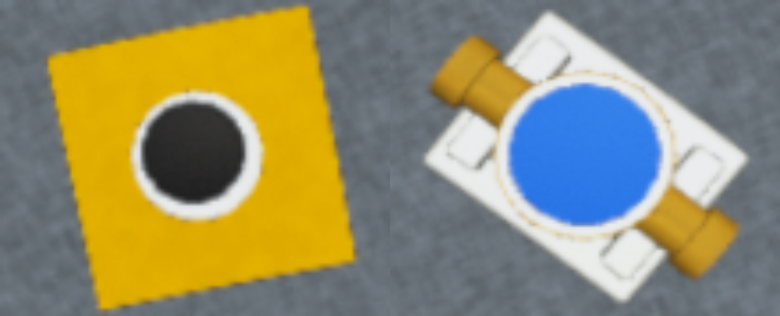

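Measured sizes match: cap about 46 of 48 mm, foot about 46 of 48, pad 101. The handle top and foot share one centre, (560.3,-250.4), so the tool is upright. The cap is at (600,-0.9). Now I'll grasp the tool and lift it.

```bash
python3 - <<'E'
from h import *
O=[np.pi,0,2.7]
bot.move_ptp([560.3,-250.4,200],O)
hit=bot.movel([560.3,-250.4,66],rot=O,max_speed=100,threshold=8)
s=bot.get_state(); print(hit,s["t"],s["tcp_pos"],s["contact_force"])
bot.grip(0.0,60)
s=bot.get_state(); print(s["t"],s["tcp_pos"],s["contact_force"],s["wrist_torque"],s["opening"])
bot.movel([560.3,-250.4,90],rot=O,max_speed=60); bot.dwell(0.2)
s=bot.get_state(); print(s["t"],s["tcp_pos"],s["contact_force"],s["wrist_torque"],s["opening"])
for n in("side","wrist"): cv2.imwrite(f"pics/g_{n}.png",imaging.capture(n))
i=cv2.imread("pics/g_side.png")[130:270,280:420]
cv2.imwrite("pics/g_sc.png",cv2.resize(i,(560,560),interpolation=cv2.INTER_CUBIC))
E
```

```text
False 6.1417 [ 560.79941673 -250.70482216   66.70029681] [-0.11236486  0.41712737 -0.51039925]
6.7 [ 560.4936725  -250.2877807    66.26387009] [0.62447406 1.07142661 2.9959787 ] [0.19756042 0.06753722 0.06220129] 0.33586737722251325
7.45 [ 559.97675271 -250.23136524   89.56764654] [-0.55230494  0.09292088 -3.97730924] [-0.0518168  -0.05622001 -0.03991871] 0.3354494331802465
```

View pics/g_sc.png

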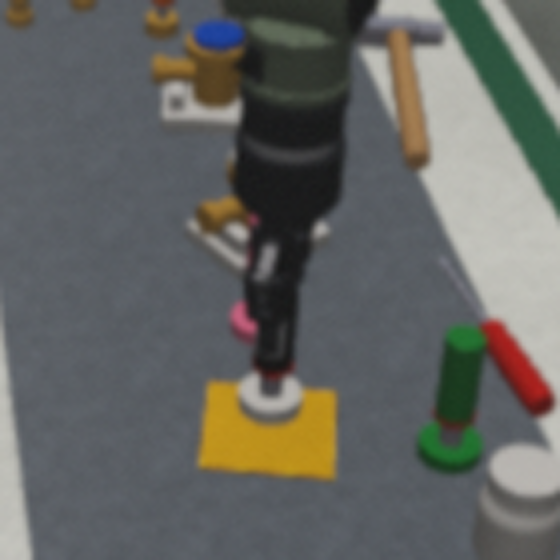

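View pics/g_wrist.png

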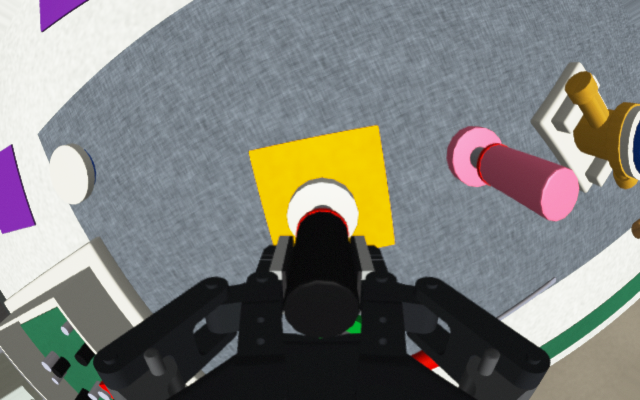

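The tool is gripped (opening 0.335, about 30 mm) and lifted clear. It looks upright, and the force change fits its 2.5 N weight. Next I'll carry it high over the pink look-alike to 10 mm above the cap, and check centring before pressing.

```bash
python3 - <<'E'
from h import *
O=[np.pi,0,2.7]
bot.movel([560.3,-250.4,230],rot=O,max_speed=150)
bot.movel([600,-0.9,230],rot=O,max_speed=150)
bot.movel([600,-0.9,174],rot=O,max_speed=80); bot.dwell(0.3)
s=bot.get_state(); print(s["t"],s["tcp_pos"],s["orientation"],s["contact_force"],s["opening"])
m=imaging.camera_model("wrist"); np.save("pics/p_wrist.npy",m,allow_pickle=True)
for n in("side","top","wrist"): cv2.imwrite(f"pics/p_{n}.png",imaging.capture(n))
a=cv2.resize(cv2.imread("pics/p_side.png")[100:220,290:410],(400,400),interpolation=cv2.INTER_CUBIC)
b=cv2.resize(cv2.imread("pics/p_wrist.png")[130:290,240:400],(400,400),interpolation=cv2.INTER_CUBIC)
cv2.imwrite("pics/p_c.png",cv2.hconcat([a,b]))
print("expected foot centre px, cap centre px",proj(m,[s["tcp_pos"][0],s["tcp_pos"][1],s["tcp_pos"][2]-62.3+14],True),proj(m,[600,-.9,98],True))
E
```

```text
11.6167 [600.2636684   -0.90617928 174.44229422] [3.14134349e+00 7.58040445e-04 2.70008518e+00] [ 0.76364851  0.03699422 -3.34949207] 0.3350336726725214
expected foot centre px, cap centre px [323.05010409 217.40602386] [322.71607519 203.09121645]
```

View pics/p_c.png

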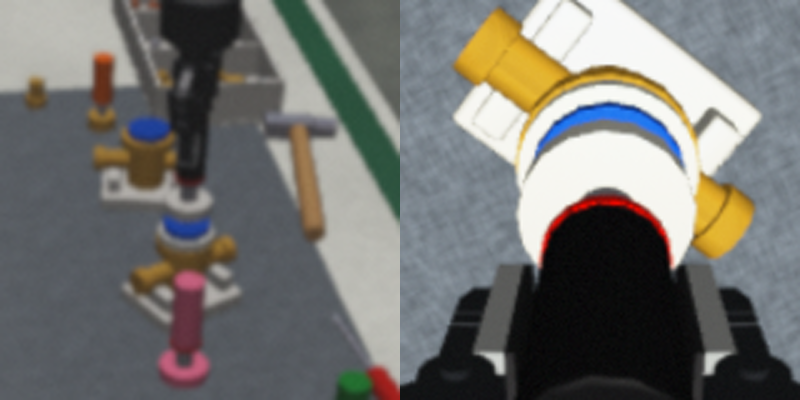

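```bash
python3 - <<'E'
from h import *
m=np.load("pics/p_wrist.npy",allow_pickle=True).item(); im=cv2.imread("pics/p_wrist.png")
def ext(c,r):
    P=np.array([proj(m,[c[0]+r*np.cos(a),c[1]+r*np.sin(a),c[2]],True) for a in np.linspace(0,6.28,200)])
    return P[:,0].min().round(1),P[:,0].max().round(1),P[:,1].min().round(1)
print("pred foot top L,R,apex",ext((600.26,-.9,126.1),24)," underside",ext((600.26,-.9,112.1),24))
print("pred cap",ext((600,-.9,98),24),"skirt",ext((600,-.9,90),28))
col=im[160:215,323]; print([(160+i,tuple(int(x) for x in v)) for i,v in enumerate(col) if i<36])
for r in (209,212,215,218):print(r,[i for i in range(270,380) if im[r,i].min()>150][:1],[i for i in range(270,380) if im[r,i].min()>150][-1:])
E
```

```text
pred foot top L,R,apex (np.float64(286.9), np.float64(359.2), np.float64(182.4))  underside (np.float64(289.0), np.float64(356.9), np.float64(176.9))
pred cap (np.float64(290.7), np.float64(354.7), np.float64(171.8)) skirt (np.float64(286.5), np.float64(358.8), np.float64(164.1))
[(160, (45, 164, 211)), (161, (67, 166, 207)), (162, (108, 127, 137)), (163, (132, 140, 140)), (164, (226, 233, 231)), (165, (244, 248, 247)), (166, (245, 249, 248)), (167, (245, 249, 248)), (168, (244, 248, 247)), (169, (234, 237, 233)), (170, (182, 171, 160)), (171, (126, 68, 44)), (172, (179, 78, 22)), (173, (238, 123, 37)), (174, (240, 123, 36)), (175, (240, 122, 35)), (176, (239, 123, 41)), (177, (215, 119, 73)), (178, (127, 118, 112)), (179, (111, 119, 118)), (180, (112, 120, 120)), (181, (119, 126, 127)), (182, (181, 187, 186)), (183, (232, 236, 235)), (184, (243, 248, 247)), (185, (243, 248, 248)), (186, (243, 248, 247)), (187, (244, 248, 248)), (188, (243, 248, 247)), (189, (243, 248, 247)), (190, (243, 248, 247)), (191, (243, 248, 247)), (192, (243, 248, 247)), (193, (243, 248, 247)), (194, (243, 248, 247)), (195, (243, 247, 247))]
209 [287] [357]
212 [287] [358]
215 [286] [357]
218 [287] [357]
```

The predicted and observed edges of foot, cap and skirt agree within half a pixel, so the tool is centred to well under 1 mm. Pressing now, with a force stop.

```bash
python3 - <<'E'
from h import *
O=[np.pi,0,2.7]
P=[599.9,-0.9]
bot.movel([*P,163],rot=O,max_speed=60)
def st(l):
    s=bot.get_state(); print(l,round(s["t"],2),s["tcp_pos"].round(2),s["contact_force"].round(1),s["wrist_torque"].round(2),round(s["opening"],3))
st("pre")
for z in (157,153,149.5,147):
    h=bot.movel([*P,z],rot=O,max_speed=15,threshold=30); st((z,h))
    if h: break
bot.dwell(0.3); st("hold")
cv2.imwrite("pics/press.png",imaging.capture("wrist"))
b=cv2.resize(cv2.imread("pics/press.png")[130:290,240:400],(560,560),interpolation=cv2.INTER_CUBIC); cv2.imwrite("pics/press_c.png",b)
E
```

```text
pre 12.1 [599.25  -0.82 162.13] [ 0.3  0.2 -2.8] [0.02 0.01 0.04] 0.335
(157, False) 12.65 [599.98  -0.91 156.99] [ 0.7 -1.  -2.5] [-0.05 -0.06 -0.02] 0.338
(153, False) 13.07 [599.55  -0.84 152.61] [ 0.4 -1.1 -3.6] [-0.03 -0.02  0.02] 0.335
(149.5, False) 13.45 [600.34  -0.95 150.26] [-1.2  0.5  4.1] [-0.03  0.34 -0.03] 0.338
(147, False) 13.77 [600.76  -0.98 150.01] [-4.6  1.4 17.2] [ 0.    1.45 -0.02] 0.341
hold 14.07 [600.78  -0.98 150.05] [-4.6  0.4 18.1] [-0.03  1.47 -0.05] 0.338
```

View pics/press_c.png

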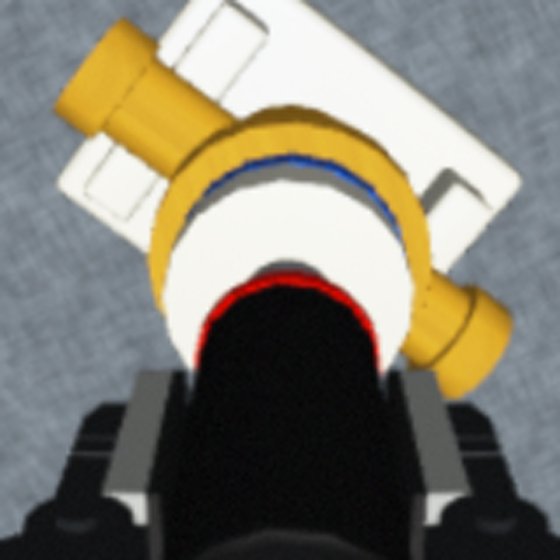

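The stop came at z 150.0, where the cap's home position was predicted (150.3), with about 21 N of pushback. No white skirt is visible around the foot. I'll lift off and verify.

```bash
python3 - <<'E'
from h import *
O=[np.pi,0,2.7]
bot.movel([600,-0.9,153],rot=O,max_speed=30)
bot.movel([600,-0.9,174],rot=O,max_speed=60); bot.dwell(0.3)
s=bot.get_state(); print(s["t"],s["tcp_pos"],s["contact_force"],s["opening"])
m=imaging.camera_model("wrist"); np.save("pics/r_wrist.npy",m,allow_pickle=True)
for n in("side","wrist"): cv2.imwrite(f"pics/r_{n}.png",imaging.capture(n))
a=cv2.resize(cv2.imread("pics/r_side.png")[100:220,290:410],(400,400),interpolation=cv2.INTER_CUBIC)
b=cv2.resize(cv2.imread("pics/r_wrist.png")[130:290,240:400],(400,400),interpolation=cv2.INTER_CUBIC)
cv2.imwrite("pics/r_c.png",cv2.hconcat([a,b]))
im=cv2.imread("pics/r_wrist.png")
def ext(c,r):
    P=np.array([proj(m,[c[0]+r*np.cos(a),c[1]+r*np.sin(a),c[2]],True) for a in np.linspace(0,6.28,200)])
    return P[:,0].min().round(1),P[:,0].max().round(1),P[:,1].min().round(1)
p=s["tcp_pos"]; print("foot top",ext((p[0],p[1],p[2]-48.3),24),"under",ext((p[0],p[1],p[2]-62.3),24),"cap88",ext((600,-.9,88),24))
print([(i,tuple(int(x) for x in im[i,323])) for i in range(160,190)])
E
```

```text
15.2667 [599.77543376  -0.89503346 173.67582579] [ 0.10238496 -0.20286232 -3.03350344] 0.33588582799840294
foot top (np.float64(286.9), np.float64(359.2), np.float64(182.5)) under (np.float64(289.0), np.float64(356.9), np.float64(177.1)) cap88 (np.float64(292.1), np.float64(353.8), np.float64(169.7))
[(160, (37, 140, 184)), (161, (49, 176, 224)), (162, (51, 180, 227)), (163, (51, 180, 227)), (164, (49, 178, 226)), (165, (48, 177, 224)), (166, (50, 177, 224)), (167, (65, 161, 204)), (168, (103, 73, 79)), (169, (152, 65, 21)), (170, (222, 105, 30)), (171, (240, 125, 36)), (172, (240, 124, 35)), (173, (240, 123, 35)), (174, (240, 122, 35)), (175, (240, 122, 32)), (176, (238, 121, 38)), (177, (216, 120, 74)), (178, (129, 117, 111)), (179, (110, 119, 118)), (180, (112, 120, 121)), (181, (120, 127, 128)), (182, (182, 188, 186)), (183, (232, 236, 235)), (184, (242, 247, 246)), (185, (244, 249, 248)), (186, (243, 248, 248)), (187, (243, 248, 247)), (188, (244, 248, 248)), (189, (243, 248, 247))]
```

View pics/r_c.png

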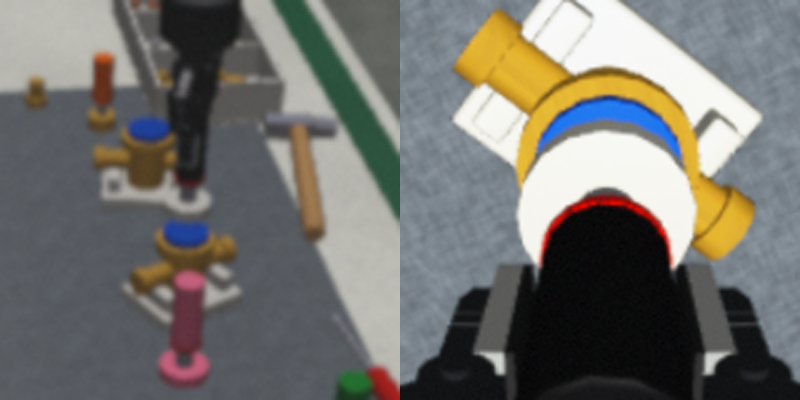

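The cap is home: no white ring, and its edge sits where a top at 88 mm should (row 169). The tool hasn't slipped, since the foot edges are at the same rows as before. Now I'll return it to the pad.

```bash
python3 - <<'E'
from h import *
O=[np.pi,0,2.7]
P=[560.8,-249.6]
def st(l):
    s=bot.get_state(); print(l,round(s["t"],2),s["tcp_pos"].round(2),s["contact_force"].round(1),s["wrist_torque"].round(2),round(s["opening"],3))
bot.movel([600,-0.9,230],rot=O,max_speed=120)
bot.movel([*P,230],rot=O,max_speed=130)
bot.movel([*P,76],rot=O,max_speed=120); bot.dwell(0.3); st("above")
h=bot.movel([*P,64.5],rot=O,max_speed=12,threshold=5); st(("down",h))
bot.dwell(0.2); st("rest")
cv2.imwrite("pics/d_wrist.png",imaging.capture("wrist")); cv2.imwrite("pics/d_side.png",imaging.capture("side"))
a=cv2.resize(cv2.imread("pics/d_side.png")[150:270,290:410],(400,400),interpolation=cv2.INTER_CUBIC)
b=cv2.resize(cv2.imread("pics/d_wrist.png")[100:300,220:420],(400,400),interpolation=cv2.INTER_CUBIC)
cv2.imwrite("pics/d_c.png",cv2.hconcat([a,b]))
E
```

```text
above 19.8 [ 561.   -249.72   76.39] [-0.6  0.5 -3. ] [-0.02 -0.01  0.  ] 0.341
('down', True) 20.57 [ 560.7  -249.48   66.25] [0.2 1.4 5.1] [-0.01  0.12 -0.04] 0.332
rest 20.77 [ 560.71 -249.5    66.24] [0.3 0.2 6.1] [-0.06  0.08 -0.01] 0.334
```

View pics/d_c.png

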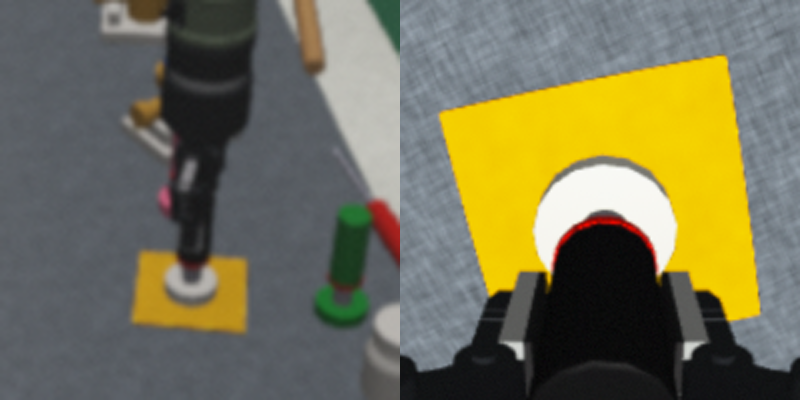

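The tool is resting on the pad at the original height (66.24 against 66.26) with a light push. I'll release, back off straight up, and check everything.

```bash
python3 - <<'E'
from h import *
O=[np.pi,0,2.7]
bot.grip(0.8); bot.dwell(0.2)
bot.movel([560.7,-249.5,200],rot=O,max_speed=100)
bot.move_ptp([635,-281,300],O); bot.dwell(0.4)
s=bot.get_state(); print(s["t"],s["contact_force"],s["opening"])
m=imaging.camera_model("wrist"); im=imaging.capture("wrist"); cv2.imwrite("pics/f_wrist.png",im); cv2.imwrite("pics/f_side.png",imaging.capture("side"))
x0,y0,x1,y1=290,70,345,125; hsv=cv2.cvtColor(im[y0:y1,x0:x1],cv2.COLOR_BGR2HSV)
for l,lo,hi,z in(("handle",(0,0,0),(180,255,60),116),("foot",(0,0,120),(180,80,255),18)):
    k=max(cv2.findContours(cv2.inRange(hsv,np.array(lo),np.array(hi)),cv2.RETR_EXTERNAL,cv2.CHAIN_APPROX_NONE)[0],key=cv2.contourArea)
    print(l,cv2.fitEllipse(np.array([plane(m,q[0]+[x0,y0],z,True)[:2] for q in k],np.float32)))
a=cv2.resize(cv2.imread("pics/f_side.png")[120:260,300:420],(342,400),interpolation=cv2.INTER_CUBIC)
b=cv2.resize(im[0:160,240:420],(450,400),interpolation=cv2.INTER_CUBIC)
cv2.imwrite("pics/f_c.png",cv2.hconcat([a,b]))
E
```

```text
24.0083 [ 0.55523748 -1.0272086   0.02522853] 0.8008552328335257
handle ((560.3699951171875, -249.8712921142578), (25.769962310791016, 26.259965896606445), 171.00572204589844)
foot ((560.3120727539062, -249.84031677246094), (45.448036193847656, 46.25701141357422), 68.5511245727539)
```

View pics/f_c.png

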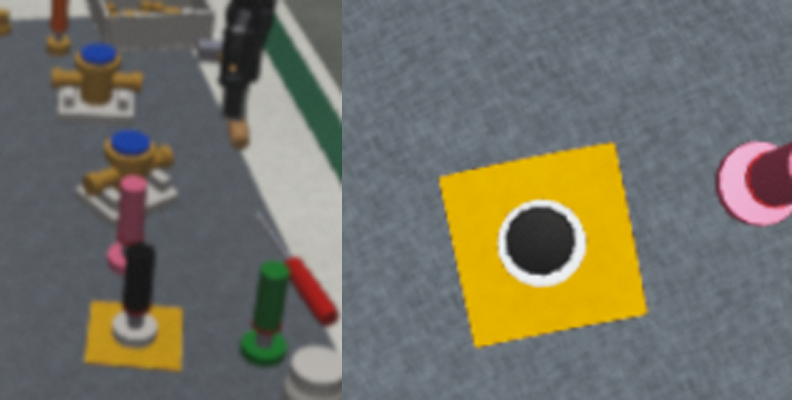

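View pics/f_wrist.png

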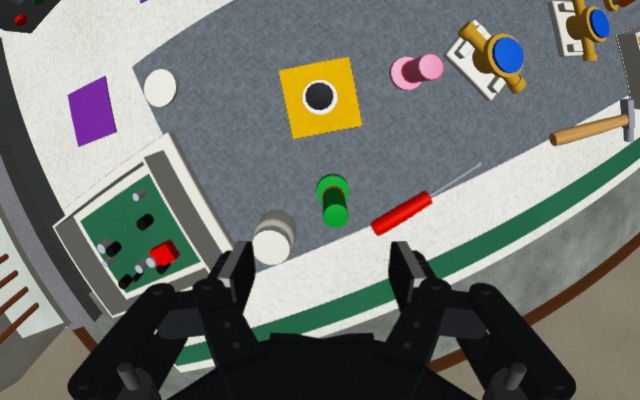

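The tool stands upright on its pad, with handle and foot both centred at (560.3,-249.9). Both caps, at (508,55) and (598,24), show no white skirt. The pink and green look-alikes and everything else in view are unmoved, and the gripper is clear.

```bash
python3 -c "
from h import *
bot.sign_off(); print(bot.get_state()['t'])"
```

```text
the job is handed in; nothing more can be done
the job is handed in; nothing more can be done
```

I pressed the proud cap fully home with the black-handled tool, stood the tool back upright on its yellow pad, let go and handed the job in. The clock read about 24 s at my last check, out of 51 s.

**Centring:** before pressing, the foot was centred over the cap to within about half a pixel, well under 1 mm.

**Press:** the tool stopped within 0.3 mm of the predicted home height, with about 21 N of pushback. The force readings partway down showed no sign of the expected 5.5 N starting force, so the click itself was not seen in the data. After I lifted off, the cap's edge matched a top at 88 mm and no white skirt was showing.

**Tool:** it stands upright, with handle and foot centres within 0.1 mm of each other, about 1 mm from the pad's centre. The gripper is open and clear.

**Other items:** the finished valve and the look-alikes were not touched and look unmoved.

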